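Clip a patina test tile into the spring clip of its tile board

ROBOT

A 7-joint arm with a two-finger parallel gripper is mounted at the origin on the work surface. World frame = base frame: x ahead of the robot, y to its left, z up, the work surface at z = 0. Lengths are in m, angles in degrees, forces in N, time in s.
With the tool pointing down it reaches from about 0.425 to 0.875 m from the base axis. Payload 4.7 kg.
Tool frame: the origin (TCP) lies on the centre line of the jaws, within the pads' length; the fingertips stand ahead of it and the grasp point (between the pads) lies 2 mm behind it (env.tip_reach is the x of the fingertips in the tool frame, in m); x points along the fingers, z is the direction in which the jaws open and shut, and the axes are right-handed (so a half turn about x gives the same grasp; the last joint's range is limited). The gripper opens to 87 mm and grips with 3 to 60 N. Pads are 19 mm wide; open, the fingers measure 117 mm over their backs; the gripper's body (75 mm by 190 mm) begins 51 mm behind the grasp point.
Start: joints at [66.24, 18.392, -4.016, 83.108, 1.295, 78.541, -3.26], TCP at [0.27, -0.591, 0.24] pointing down, gripper open.
Joint ranges: [-163.93, 163.93], [-17.29, 119.83], [-79.2, 71.16], [3.27, 140.29], [-89.18, 269.18], [5.43, 117.66], [-154.24, 154.24]. Speed limits (degrees/s): [147.25, 147.25, 180, 180, 180, 180, 180].

INTERFACE

Orientations are given as [roll, pitch, yaw] about the fixed x, y, z axes, in that order (R = Rz(yaw) Ry(pitch) Rx(roll)).
In Python, from cell import telemetry, optics, env, models gives the robot as it stands.
- The arm moves only by the shell command python3 -m pendant 'ROWS' [FORCE]. ROWS is JSON, a list of rows, each a list of 3 entries, a list of its own where there are three numbers: the finger opening in mm, from 0 to 87, then the shift along the tool's x, y, z in mm, then the turn, a rotation vector about the tool's x, y, z in rad. A call has 1 to 10 rows; each row is the pose to reach, as a shift and turn from the pose commanded when the call began, along the tool's axes at that moment; what a row does not reach only later rows make up. A row lasts 1/12 s, in which the tool goes at most 41.7 mm and 7.16 degrees, less where a joint would pass 70% of its speed; a pose out of reach is approached as far as the arm can. A call with a gripper value outside its range is refused whole. The fingers move at their own pace and stop on an object; FORCE is the grip in N (left out, the last holds). Time passes only in rows, so rows that repeat a pose let the fingers close. It gives the time, the measured TCP pose, the force and the opening at its end, in the units of the state.
- telemetry.get_obs(): the state, without advancing time (a new reading comes with each control period).
- optics.read_camera(name): name is "scene" or "top" or "wrist"; returns a dict with "image" (384x512x3 uint8, blue, green, red), "range_z" (384x512 float32, m along the optical axis (not along the pixel's ray), 0 where there is no reading), "fx", "fy", "cx", "cy" (pixels), "cam_to_world" (4x4, takes a point from camera to world coordinates). Camera axes: x right, y up, looking along -z (the intrinsics and any distortion apply to the point x, -y, -z); pixel columns grow to the right and rows downward; lengths in m; the calibration is good to about 2 mm. The wrist camera is an equidistant fisheye: a pixel r from the principal point sees the ray r / f radians off the axis. A picture is of the moment at which its call begins.
- env.sign_off(): hands the job in, once; it reports no verdict.
Trained networks look in the newest picture that a camera, given by its name, has taken for a name from the list of things; names that differ only in an ending like _2 or _b are one class to them, and where a whole thing is asked for, a point or a joint stands for the part that bears it (a point fixed in the world has none). Each returns a list of dicts, best first, with "confidence" (0 to 1); they miss things now and then, are a little off and sometimes report something else, mostly with a low value. They report only what shows in the picture. A call takes as long as a camera call.
- models.masks_of(camera, label): "pixels" (384x512 bool, what is visible of it) and "extent" ([left, top, right, bottom] as shares, 0 to 1, of the picture: columns of its width, rows of its height, round what is visible of it).
- models.landmark_of(camera, label): "centre" ([row, column] as shares, 0 to 1, of the picture: columns of its width, rows of its height: a listed point, or the origin of a listed thing).
The state is a dict: "time_s": time; "qpos": joint angles; "joint_velocities": joint speeds; "effort": joint torques, N m; "tool_pos": TCP position; "tool_rot": TCP orientation; "force": force on the tool from outside, world axes, zero at the start; "wrist_torque": the same for the moment, N m; "grip_width": finger opening in m.
Only numpy, scipy, OpenCV 4.12 (cv2) and the standard library are available. Lean on these libraries where they do the work, as an engineer would, in place of code of your own. Each camera call takes 0.05 s, during which the arm holds its last target.

TASK

Clip the small clay test tile that lies loose on the tile board into the board's spring clip, ready for painting. Slide it along its bed to the clip with your fingers, then hold the clip's lever down with one fingertip while the other fingertip pushes the tile in beneath the raised jaw, fully home against the stop; then let the lever up so that the jaw holds the tile, and move clear. Only touch and push: do not lift or tip the tile, do not force it under a shut jaw, and leave the other things on the bench where they are.

Things in the scene. Friction and masses are not known exactly. Their poses are not given: they have to be found in the camera images.
- holder: Tile board, fixed to the bench: plywood base 196 x 150 x 12 mm with a raised wooden bed, 90 mm wide, top 22 mm above the bench. Origin on the base's underside, mid-width, below the front face of the shut jaw; z up, x = the way the tile goes in, y across. Bed from x = -127 to 10 mm, base to 69 mm. The steel upright at x = 10 mm, 6 mm above the bed, is the stop for the tile.
- bed_at_jaw (a point): Point on the bed's top, mid-width, at the front face of the shut jaw; axes as the board's. Two wooden guide strips on the bed (x -102 to 10 mm, inner faces at y = +-31.5 mm, 8 mm high, flush with the tile's top) keep the tile straight with 1.5 mm play each side; between them behind the tile the bed is bare.
- tile: Loose clay test tile on the bed: 40 mm along the bed (its x) x 60 mm across (its y) x 8 mm thick, 30 to 60 g. Origin at the centre of its underside. It starts between the guides, its axes along the board's within 1 degree, its leading (+x) edge 12 to 35 mm short of the jaw. Home, that edge touches the stop, 10 mm past the shut jaw's front face.
- clip (a joint): Steel lever clip, 46 mm wide in y: how far the lever is pressed (rad). 0 shut, jaw edge 0.5 mm over the bed. 0.44 jaw resting on an 8 mm tile. 0.50 jaw edge 9 mm over the bed. 0.66 end of travel: edge 12 mm over the bed, lever level, its top face 3 mm over the bed, lower than the tile's top. Spring 0.07 Nm shut to 0.15 Nm fully pressed (7 N at 20 mm from the pin); springs shut when let go.
- hinge (a point): Middle of the clip's hinge pin, fixed to the board: 18 mm past the shut jaw's front face, 2 mm above the bed; axes as the board's. The pin's ears stand at y = +-27.5 mm, 7 mm above the bed. The arched jaw rises to 20 mm above the bed and leans back to 5 mm past the pin when open: press the lever 10 mm or more past the pin. From there to the rear edge of a tile touching the shut jaw is 68 mm.
- lever_end (a point): Top of the lever near its free end, mid-width, 36 mm from the hinge pin on the side away from the tile (the thumb plate is 38 mm long); it moves with the lever. Shut, the lever slopes up at 37 degrees and this point is 24 mm above the bed; fully pressed it is 3 mm above the bed.
- tile_home (a point): Point on the bed, fixed to the board, where the tile's origin is when the tile is home; its axes are the board's axes.
- spare_tile: Another tile of the same size lying flat on the bench beside the board; not to be moved. Origin at the centre of its underside.
- brush: Flat paint brush, 168 mm long, lying on the bench beside the board; not to be moved. Origin under its handle near the ferrule.
- jar: Small amber glass jar with a steel lid, diameter 42, 45 mm high, standing beside the board; not to be moved. Origin at the centre of its underside.
- mug: Clay mug, diameter 78, 88 mm high; not to be moved. Origin at the centre of its underside.
- tape_roll: Roll of paper tape lying flat, diameter 110, 25 mm high; not to be moved. Origin at the centre of its underside.
- baluster: Small plaster model baluster, 52 mm wide, 116 mm high; not to be moved. Origin at the centre of its underside.
- mallet: Turned wooden carver's mallet lying on the bench, 200 mm long, head 72 mm thick; not to be moved. Origin on the bench below its middle.

How it is judged:
By the outcome, as a careful person would: the job done as asked, in the order asked, and still so for the second after the job is handed in, with the robot touching nothing.
It also fails if it takes over 58 s, if anything falls off the work surface, if the arm or the gripper's body presses on something with over 40 N, if the wrist force passes 120 N, or if a joint passes its speed limit or range.

## Working session

There is one attempt and no reset: what is moved stays moved. The work goes in short steps, Python scripts to look and compute and a shell command to move; the robot and the scene stay as the last step left them, time stands still between calls to the robot, and variables do not carry over. Pictures are saved under pics/ and viewed, and the job is handed in when it is done.

```bash
ls; mkdir -p pics
python3 - <<'E'
from cell import telemetry, optics, env, models
import cv2,numpy as np
print(telemetry.get_obs(), env.tip_reach)
for c in ["scene","top","wrist"]:
    d=optics.read_camera(c); cv2.imwrite(f"pics/a_{c}.png",d["image"])
    print(c,d["fx"],d["cx"],d["cy"],np.round(d["cam_to_world"],3).tolist())
    for l in ["holder","tile","clip","hinge","lever_end","bed_at_jaw","tile_home"]:
        try: print(l,[(np.round(r["centre"],4),round(r["confidence"],2)) for r in models.landmark_of(c,l)][:2])
        except Exception as e: print(l,e)
E
```

```text
pics
{'time_s': 0.0, 'qpos': array([66.23883602, 18.43946364, -4.01356727, 83.17449859,  1.29656489,
       78.54089515, -3.26139063]), 'joint_velocities': array([ 0.00928004,  0.00891036, -0.00368376, -0.01395144, -0.00447557,
        0.02377609, -0.0140112 ]), 'effort': array([ 3.13586479e-04, -4.91283774e+01, -4.03807629e-01, -3.12527382e+01,
       -6.38326071e-02,  4.35631745e-02,  1.82720810e-04]), 'tool_pos': array([ 0.26997464, -0.59071125,  0.23846018]), 'tool_rot': array([-175.87631702,   89.89018004,  118.69164545]), 'force': array([-0.19889445,  0.15845366,  0.0323786 ]), 'wrist_torque': array([-0.01384464, -0.02315481,  0.03725207]), 'grip_width': 0.08695231998108412} 0.017
scene 476.7101346475189 258.8913424074624 193.19221572516363 [[0.799, -0.364, 0.48, 1.183], [0.602, 0.462, -0.652, -0.878], [0.015, 0.809, 0.588, 0.827], [0.0, 0.0, 0.0, 1.0]]
holder [(array([0.5401, 0.557 ]), 0.65)]
tile [(array([0.5401, 0.548 ]), 0.49)]
clip it knows: baluster, bed_at_jaw, brush, hinge, holder, jar, lever_end, mallet, mug, spare_tile, tape_roll, tile, tile_home
hinge [(array([0.5073
[... 472 characters left out ...]
aw, brush, hinge, holder, jar, lever_end, mallet, mug, spare_tile, tape_roll, tile, tile_home
hinge [(array([0.4523, 0.4424]), 0.57), (array([0.3435, 0.4771]), 0.36)]
lever_end [(array([0.4474, 0.4117]), 0.57)]
bed_at_jaw [(array([0.4427, 0.4488]), 0.86)]
tile_home [(array([0.4484, 0.4574]), 0.89), (array([0.4503, 0.4437]), 0.39)]
wrist 297.3186396354542 256.312466330152 191.33973230672495 [[0.416, 0.882, 0.221, 0.329], [-0.909, 0.404, 0.1, -0.565], [-0.001, -0.242, 0.97, 0.386], [0.0, 0.0, 0.0, 1.0]]
holder []
tile []
clip it knows: baluster, bed_at_jaw, brush, hinge, holder, jar, lever_end, mallet, mug, spare_tile, tape_roll, tile, tile_home
hinge []
lever_end []
bed_at_jaw []
tile_home []
```

View pics/a_scene.png

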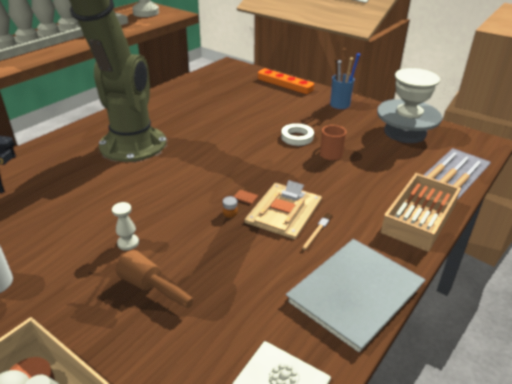

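View pics/a_top.png

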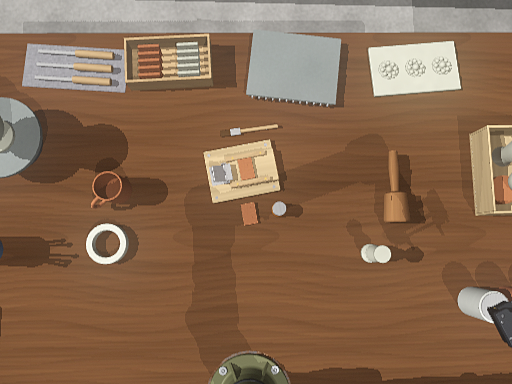

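Both views show the board near top-view pixels (col 242, row 170), with the clip on its left (+y side) and the red tile to the right. So the tile goes in along about +y. Next I'll work out metric estimates.

```bash
cat > h.py <<'E'
from cell import telemetry, optics, env, models
import cv2,numpy as np
from scipy.spatial.transform import Rotation as R
def cloud(d,fish=False):
    h,w=d["range_z"].shape; v,u=np.mgrid[0:h,0:w]
    return unproj(d,u,v,d["range_z"],fish)
def ray(d,u,v,fish=False):
    a=(u-d["cx"])/d["fx"]; b=(v-d["cy"])/d["fy"]
    if fish:
        r=np.hypot(a,b)+1e-9; s=np.tan(np.minimum(r,1.5))/r; a=a*s;b=b*s
    return np.stack([a,-b,-np.ones_like(a)],-1)
def unproj(d,u,v,z,fish=False):
    T=d["cam_to_world"]; p=ray(d,np.asarray(u,float),np.asarray(v,float),fish)*np.asarray(z)[...,None]
    return p@T[:3,:3].T+T[:3,3]
def plane(d,u,v,z,fish=False):
    T=d["cam_to_world"]; r=ray(d,np.asarray(u,float),np.asarray(v,float),fish)@T[:3,:3].T
    t=(z-T[2,3])/r[...,2]; return T[:3,3]+r*t[...,None]
H=dict(holder=0,tile=.022,hinge=.024,lever_end=.046,bed_at_jaw=.022,tile_home=.022)
def lms(c,d):
    for l,z in H.items():
        for r in models.landmark_of(c,l)[:2]:
            v,u=r["centre"][0]*384-.5,r["centre"][1]*512-.5
            print(c,l,round(r["confidence"],2),(round(u),round(v)),np.round(plane(d,u,v,z,c=="wrist")*1e3,1)[:2])
E
python3 - <<'E'
from h import *
for c in ["scene","top"]:
    d=optics.read_camera(c); lms(c,d)
    P=cloud(d); 
    for l in ["holder","tile"]:
        for r in models.masks_of(c,l)[:2]:
            m=r["pixels"]; q=P[m]; print(l,round(r["confidence"],2),m.sum(),np.round(np.median(q,0)*1e3),np.round(np.percentile(q[:,2],[5,50,95])*1e3),)
            rc=cv2.minAreaRect((q[:,:2]*1e3).astype(np.float32)); print(rc)
    print("bench z",np.median(P[150:160,330:360,2]))
o=telemetry.get_obs(); print(R.from_euler('xyz',o['tool_rot'],degrees=True).as_matrix().round(3))
E
```

```text
scene holder 0.91 (286, 206) [605.5  39.8]
scene holder 0.3 (294, 135) [394.5 396. ]
scene tile 0.58 (282, 207) [615.3   3.6]
scene hinge 0.9 (291, 193) [599.7  67.5]
scene lever_end 0.7 (294, 181) [588.9  96.9]
scene bed_at_jaw 0.76 (283, 199) [596.1  36.4]
scene bed_at_jaw 0.36 (280, 206) [608.5   2.7]
scene tile_home 0.74 (287, 201) [609.8  33.3]
holder 0.83 2356 [625. -10.  17.] [ 8. 17. 37.]
((823.45361328125, -399.7708740234375), (200.2216796875, 1179.85595703125), 27.27652359008789)
tile 0.25 1669 [ 538. -423.   50.] [31. 50. 69.]
((847.222412109375, -596.0933227539062), (139.49246215820312, 865.6480712890625), 59.098392486572266)
bench z 0.002248465285796253
top holder 0.65 (232, 174) [606.8  41.7]
top holder 0.52 (230, 172) [611.9  47.1]
top tile 0.69 (244, 169) [617.2   7.6]
top hinge 0.77 (225, 172) [606.8  61.7]
top hinge 0.59 (369, 255) [ 371.3 -338.4]
top lever_end 0.81 (213, 172) [603.6  91.8]
top lever_end 0.2 (244, 130) [722.8   6.4]
top bed_at_jaw 0.58 (233, 170) [615.2  37.7]
top bed_at_jaw 0.25 (244, 170) [614.7   7.6]
top tile_home 0.9 (233, 170) [614.1  39. ]
holder 0.77 3331 [605.  21.  15.] [ 9. 15. 36.]
((548.3341064453125, 3.0950393676757812), (286.31781005859375, 201.66366577148438), 10.225594520568848)
bench z 0.0003350674326130232
[[-0.     0.909  0.416]
 [-0.     0.416 -0.909]
 [-1.    -0.     0.   ]]
```

```bash
python3 -m pendant '[[87,[0,29,-22],[0,0,0]],[87,[0,57,-43],[0.02,0,0]],[87,[0,86,-65],[0.05,0,0]],[87,[0,114,-86],[0.08,0,0]],[87,[0,143,-108],[0.1,0,0]],[87,[0,171,-129],[0.13,0,0]],[87,[0,200,-150],[0.16,0,0]],[87,[0,228,-172],[0.2,0,0]],[87,[0,257,-193],[0.23,0,0]],[87,[0,285,-215],[0.26,0,0]]]'
python3 - <<'E'
from h import *
o=telemetry.get_obs();M=R.from_euler('xyz',o['tool_rot'],degrees=True).as_matrix()
print(o['tool_pos'],M.round(3),M.T@(np.array([.609,.037,.238])-o['tool_pos'])*1e3)
E
```

```text
time_s: 2.78
tool_pos: [0.4407, -0.2756, 0.2399]
tool_rot: [32.1, 89.9, -48.3]
force: [0.8, -0.5, 0.1]
grip_width: 0.0871
[ 0.44074306 -0.27555554  0.23987904] [[ 0.001  0.986  0.166]
 [-0.001  0.166 -0.986]
 [-1.     0.001  0.001]] [   1.76142795  217.93883381 -280.18646345]
```

```bash
python3 -m pendant '[[87,[0,25,-32],[0,0,0]],[87,[0,50,-64],[0,0,0]],[87,[0,74,-96],[0,0,0]],[87,[0,99,-128],[0,0,0]],[87,[0,124,-160],[0,0,0]],[87,[0,149,-192],[0,0,0]],[87,[0,174,-224],[0,0,0]],[87,[0,198,-254],[0,0,0]],[87,[0,218,-280],[0,0,0]],[87,[0,218,-280],[0,0,0]]]'
python3 - <<'E'
from h import *
d=optics.read_camera("wrist"); cv2.imwrite("pics/w1.png",d["image"]); lms("wrist",d)
np.savez("w1.npz",**{k:v for k,v in d.items()})
print(telemetry.get_obs()["tool_pos"])
E
```

```text
time_s: 3.62
tool_pos: [0.6092, 0.0448, 0.2395]
tool_rot: [157.8, 89.6, 78.1]
force: [-0.8, 1.6, -0.5]
grip_width: 0.0867
wrist holder 0.78 (257, 167) [610.4  45.5]
wrist tile 0.83 (291, 173) [614.8   2.7]
wrist tile 0.22 (258, 167) [614.8  44.3]
wrist hinge 0.59 (244, 175) [601.8  59.7]
wrist lever_end 0.89 (220, 176) [600.3  86.4]
wrist bed_at_jaw 0.75 (258, 171) [609.5  43.9]
wrist tile_home 0.69 (265, 172) [609.5  34.4]
[0.60768961 0.03349191 0.23962203]
```

View pics/w1.png

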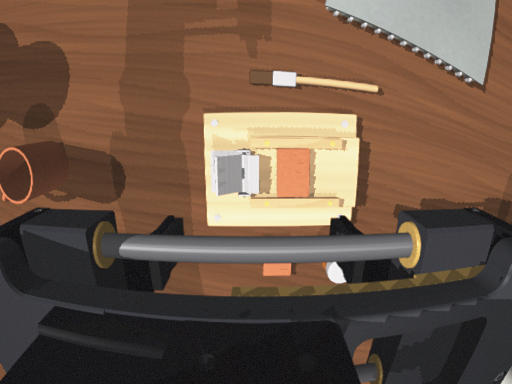

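The wrist view shows the tile at about (292,173), the clip at about (237,173), the base spanning cols 205–357 and rows 112–227, and the brush above it. The arm was still settling when I took it, so I'll take a static picture and rectify it.

```bash
cat >> h.py <<'E'
def rect(d,z,fish,x0,x1,y0,y1,s=4):
    # image: col grows with -y, row grows with -x ; s px/mm
    X,Y=np.meshgrid(np.arange(x1,x0,-1/s),np.arange(y1,y0,-1/s),indexing='ij')
    p=np.stack([X,Y,np.full_like(X,z)],-1)/1e3
    T=d["cam_to_world"]; c=(p-T[:3,3])@T[:3,:3]
    a=c[...,0]/-c[...,2]; b=-c[...,1]/-c[...,2]
    if fish:
        r=np.hypot(a,b)+1e-9; k=np.arctan(r)/r; a=a*k;b=b*k
    return cv2.remap(d["image"],(a*d["fx"]+d["cx"]).astype(np.float32),(b*d["fy"]+d["cy"]).astype(np.float32),cv2.INTER_CUBIC)
E
python3 - <<'E'
from h import *
d=optics.read_camera("wrist"); lms("wrist",d)
d0=d
print(telemetry.get_obs()["tool_pos"],telemetry.get_obs()["tool_rot"])
for c,d in [("wrist",d0),("top",optics.read_camera("top"))]:
  for z in (12,30):
    im=rect(d,z,c=="wrist",520,710,-75,125,4)
    cv2.imwrite(f"pics/r_{c}_{z}.png",cv2.resize(im,None,fx=.75,fy=.75,interpolation=cv2.INTER_AREA))
    # tile: red
    hsv=cv2.cvtColor(im,cv2.COLOR_BGR2HSV); g=((hsv[...,0]<12)|(hsv[...,0]>174))&(hsv[...,1]>130)&(hsv[...,2]>110)
    n,l,s,ce=cv2.connectedComponentsWithStats(g.astype(np.uint8))
    for i in range(1,n):
        if s[i,4]>8000:
            pts=np.argwhere(l==i); 
            w=np.stack([710-pts[:,0]/4,125-pts[:,1]/4],1).astype(np.float32)
            print(c,z,"tile?",cv2.minAreaRect(w),s[i])
E
```

```text
wrist holder 0.88 (252, 166) [609.9  38. ]
wrist tile 0.75 (281, 168) [616.2   2.6]
wrist lever_end 0.86 (209, 175) [598.6  87. ]
wrist bed_at_jaw 0.66 (248, 168) [609.8  43.3]
wrist tile_home 0.95 (253, 167) [612.3  37.5]
[0.60787476 0.03521219 0.23963819] [ 37.31958256  89.98550852 -43.03391285]
wrist 12 tile? ((697.0665283203125, 76.77995300292969), (35.08272171020508, 98.8670425415039), 10.4691743850708) [    0     0   400   154 17861]
wrist 12 tile? ((699.375, 6.875), (119.25, 21.25), 90.0) [  234     0   478    86 14691]
wrist 12 tile? ((614.07568359375, -1.187540054321289), (63.95170211791992, 42.12203598022461), 11.15466022491455) [  399   246   212   275 41759]
wrist 12 tile? ((544.0426635742188, 114.06535339355469), (48.99272918701172, 23.24394416809082), 10.175511360168457) [   0  567  106  193 8646]
wrist 12 tile? ((528.8784790039062, 6.0519256591796875), (18.631750106811523, 166.78981018066406), 10.175511360168457) [  142   636   658   124 20999]
wrist 30 tile? ((690.8749389648438, 25.62499237060547), (198.74996948242188, 38.24999237060547), 90.0) [    0     0   796   154 34703]
wrist 30 tile? ((616.8497314453125, 0.8978691101074219), (60.730628967285156, 40.17124557495117), 11.003541946411133) [  395   241   203   262 37816]
wrist 30 tile? ((553.1131591796875, 98.72622680664062), (118.78350830078125, 66.78270721435547), 45.288883209228516) [    0   389   356   371 23350]
wrist 30 tile? ((540.6651611328125, -19.47817611694336), (17.76955223083496, 109.75993347167969), 10.007980346679688) [  359   612   437   128 15467]
```

View pics/r_wrist_12.png

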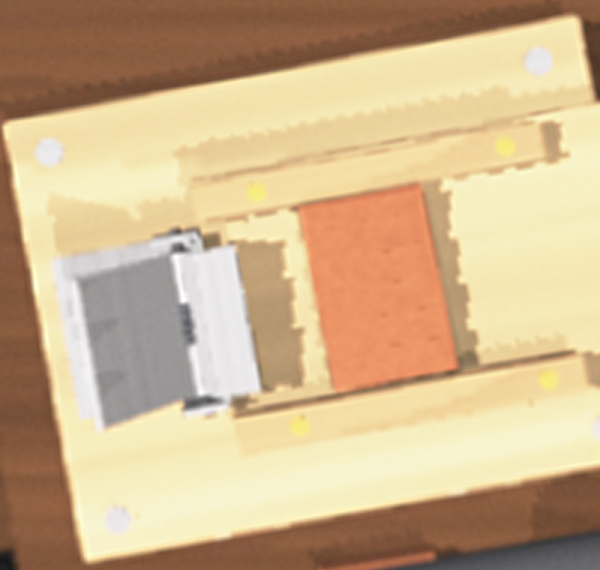

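View pics/r_top_30.png

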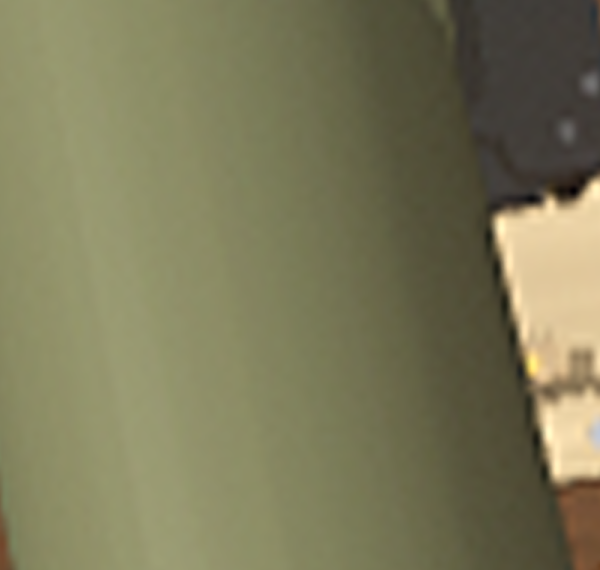

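The rectified view gives these results:
- The base corners put the board origin at about (608.4, 42.2) mm, with board x at yaw 100.5°.
- The tile's centre is at board x ≈ -42, so its leading edge is about 22 mm short of the jaw.

I'll work out the tool shift to get closed fingers behind the tile.

```bash
cat >> h.py <<'E'
O=np.array([608.4,42.2]); YAW=np.radians(100.5)
BX=np.array([np.cos(YAW),np.sin(YAW)]); BY=np.array([-BX[1],BX[0]])
def board(p): q=np.asarray(p)[:2]*1e3-O; return np.round([q@BX,q@BY],2)
def where():
    o=telemetry.get_obs(); M=R.from_euler('xyz',o['tool_rot'],degrees=True).as_matrix()
    print("t",round(float(o['time_s']),2),"board xy",board(o['tool_pos']),"tip over bed",round(o['tool_pos'][2]*1e3-39,2),"F",np.round(o['force'],1),"Fboardx",round(float(o['force'][:2]@BX),1),"w",round(o['grip_width']*1e3,1))
    return o,M
def go(bx,by,tip):
    o,M=where(); t=np.r_[O+bx*BX+by*BY,tip+39]/1e3
    # desired: x down, z=-BX
    D=np.stack([[0,0,-1],np.cross(np.r_[-BX,0],[0,0,-1]),np.r_[-BX,0]],1)
    print("shift",np.round(M.T@(t-o['tool_pos'])*1e3,2),"turn",np.round(R.from_matrix(M.T@D).as_rotvec(),4))
E
python3 -c "
from h import *
go(-80,0,60); go(-80,0,3)"
```

```text
t 4.37 board xy [-6.64  1.78] tip over bed 200.6 F [ 1.1 -0.2 -0.2] Fboardx -0.4 w 86.8
shift [140.61   2.84  73.3 ] turn [-0.0146  0.0002 -0.0001]
t 4.37 board xy [-6.64  1.78] tip over bed 200.6 F [ 1.1 -0.2 -0.2] Fboardx -0.4 w 86.8
shift [197.61   2.84  73.29] turn [-0.0146  0.0002 -0.0001]
```

```bash
python3 -m pendant '[[0,[20,1,30],[-0.015,0,0]],[0,[45,3,60],[-0.015,0,0]],[0,[80,3,73],[-0.015,0,0]],[0,[110,3,73],[-0.015,0,0]],[0,[135,3,73],[-0.015,0,0]],[0,[141,3,73],[-0.015,0,0]],[0,[141,3,73],[-0.015,0,0]],[0,[141,3,73],[-0.015,0,0]],[0,[141,3,73],[-0.015,0,0]],[0,[141,3,73],[-0.015,0,0]]]' 20
python3 - <<'E'
from h import *
d=optics.read_camera("wrist"); cv2.imwrite("pics/w2.png",d["image"]); go(-80,0,3)
im=rect(d,30,True,520,710,-75,125,4); cv2.imwrite("pics/w2r.png",cv2.resize(im,None,fx=.75,fy=.75,interpolation=cv2.INTER_AREA))
E
```

```text
time_s: 5.2
tool_pos: [0.6246, -0.0356, 0.1009]
tool_rot: [71.9, 89.8, -7.5]
force: [0.6, -0.3, 0.1]
grip_width: 0.0282
t 5.25 board xy [-79.58  -1.53] tip over bed 61.61 F [-0.6 -0.1  0.5] Fboardx 0.0 w 24.1
shift [58.61 -1.72  0.35] turn [ 0.0009  0.0012 -0.0032]
```

View pics/w2.png

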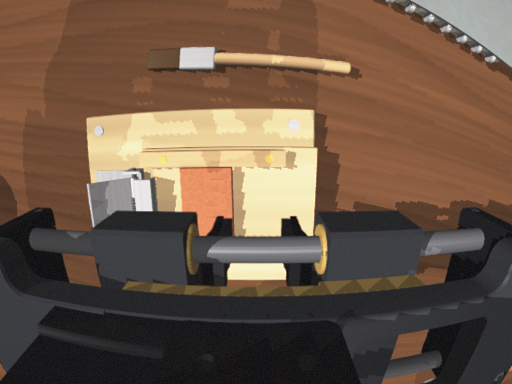

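View pics/w2r.png

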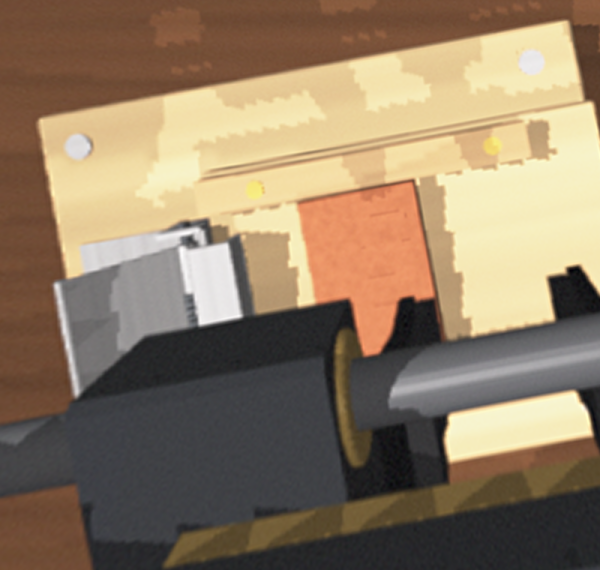

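The fingers are still closing and sit behind the tile's rear edge. I'll finish closing, then descend.

```bash
python3 -m pendant '[[0,[0,-1.5,0],[0,0,0]],[0,[0,-1.5,2],[0,0,0]],[0,[0,-1.5,3],[0,0,0]],[0,[10,-1.5,3],[0,0,0]],[0,[20,-1.5,3],[0,0,0]],[0,[30,-1.5,3],[0,0,0]],[0,[40,-1.5,3],[0,0,0]],[0,[48,-1.5,3],[0,0,0]],[0,[54,-1.5,3],[0,0,0]],[0,[57,-1.5,3],[0,0,0]]]'
python3 - <<'E'
from h import *
d=optics.read_camera("wrist"); cv2.imwrite("pics/w3.png",d["image"])
im=rect(d,30,True,560,710,-75,75,5); cv2.imwrite("pics/w3r.png",cv2.resize(im,None,fx=.75,fy=.75,interpolation=cv2.INTER_AREA)); go(-80,0,3)
E
```

```text
time_s: 6.08
tool_pos: [0.6214, -0.0391, 0.0399]
tool_rot: [-108.8, 89.9, 171.8]
force: [0.4, -0.1, -0.8]
grip_width: 0.0004
t 6.13 board xy [-82.31   2.03] tip over bed 0.91 F [-1.   0.3 -0.2] Fboardx 0.5 w 0.7
shift [-2.09  2.03 -2.31] turn [ 0.0007 -0.0007  0.002 ]
```

View pics/w3.png

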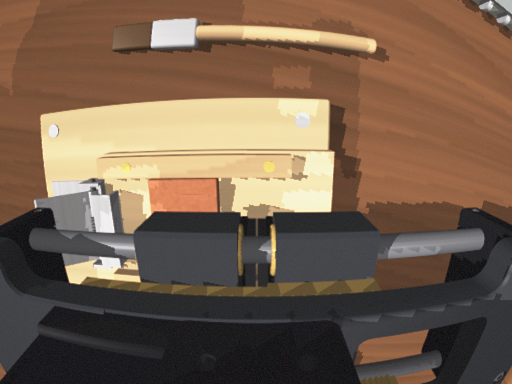

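```bash
python3 -m pendant '[[0,[0,0,0],[0,0,0]],[0,[0,0,0],[0,0,0]]]'
python3 - <<'E'
from h import *
for _ in range(4):
    where(); optics.read_camera("wrist")
E
```

```text
time_s: 6.3
tool_pos: [0.6226, -0.0392, 0.0419]
tool_rot: [71.2, 90.0, -8.3]
force: [0.4, -0.7, 1.1]
grip_width: 0.0005
t 6.3 board xy [-82.58   0.87] tip over bed 2.94 F [ 0.4 -0.7  1.1] Fboardx -0.8 w 0.5
t 6.35 board xy [-82.57   0.75] tip over bed 3.14 F [ 0.6 -0.2  0.5] Fboardx -0.3 w 0.3
t 6.4 board xy [-82.64   0.76] tip over bed 3.2 F [ 0.7 -0.4  0. ] Fboardx -0.5 w 0.3
t 6.45 board xy [-82.65   0.79] tip over bed 3.19 F [-0.5 -0.  -0.9] Fboardx 0.1 w 0.6
```

```bash
python3 -m pendant '[[0,[0,0,-2],[0,0,0]],[0,[0,0,-5],[0,0,0]],[0,[0,0,-8],[0,0,0]],[0,[0,0,-11],[0,0,0]],[0,[0,0,-14],[0,0,0]],[0,[0,0,-16.5],[0,0,0]],[0,[0,0,-18.5],[0,0,0]],[0,[0,0,-20],[0,0,0]],[0,[0,0,-20.5],[0,0,0]],[0,[0,0,-21],[0,0,0]]]'
python3 - <<'E'
from h import *
optics.read_camera("scene");optics.read_camera("scene")
d=optics.read_camera("wrist"); cv2.imwrite("pics/w4.png",d["image"])
im=rect(d,30,True,560,710,-75,75,5); cv2.imwrite("pics/w4r.png",cv2.resize(im,None,fx=.8,fy=.8,interpolation=cv2.INTER_AREA)); where()
E
```

```text
time_s: 7.33
tool_pos: [0.6184, -0.0187, 0.0416]
tool_rot: [12.7, 90.0, -66.8]
force: [0.4, -0.6, -0.0]
grip_width: 0.0004
t 7.48 board xy [-61.64   1.24] tip over bed 2.55 F [-0.3 -0.1  0.6] Fboardx -0.1 w 0.3
```

View pics/w4.png

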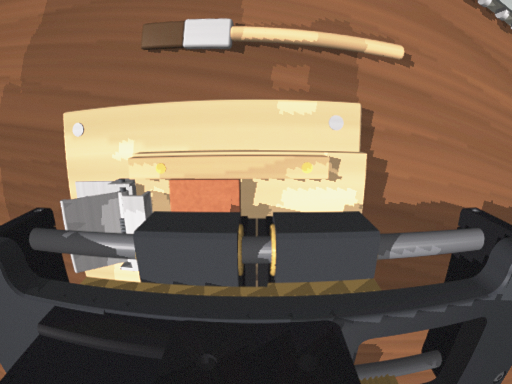

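View pics/w4r.png

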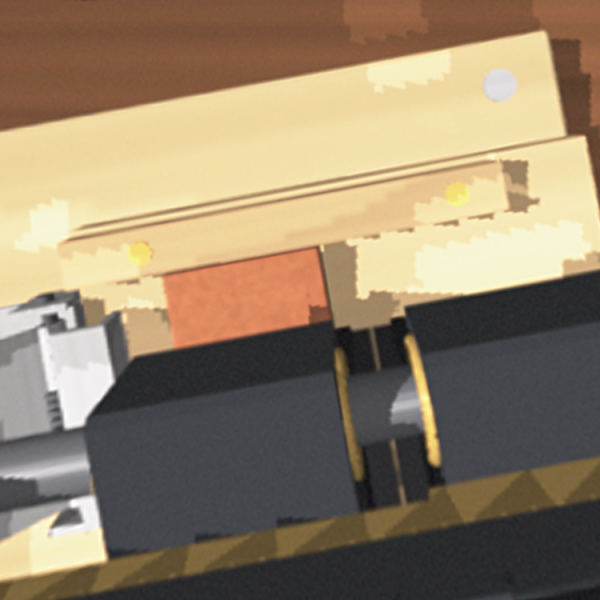

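The tile has moved about 8 mm, and its leading edge is now at about board x = -14. The fingertips are thinner than the backs, about 7.5 mm. I'll push 12.5 mm more.

```bash
python3 -m pendant '[[0,[0,-0.5,-1],[0,0,0]],[0,[0,-0.5,-3],[0,0,0]],[0,[0,-0.5,-5],[0,0,0]],[0,[0,-0.5,-7],[0,0,0]],[0,[0,-0.5,-8.5],[0,0,0]],[0,[0,-0.5,-10],[0,0,0]],[0,[0,-0.5,-11],[0,0,0]],[0,[0,-0.5,-11.5],[0,0,0]],[0,[0,-0.5,-12],[0,0,0]],[0,[0,-0.5,-12.5],[0,0,0]]]'
python3 - <<'E'
from h import *
optics.read_camera("scene");optics.read_camera("scene")
d=optics.read_camera("wrist"); 
im=rect(d,30,True,560,710,-75,75,5); cv2.imwrite("pics/w5r.png",cv2.resize(im,None,fx=.8,fy=.8,interpolation=cv2.INTER_AREA)); where()
E
```

```text
time_s: 8.32
tool_pos: [0.6155, -0.0064, 0.0415]
tool_rot: [-33.3, 90.0, -112.7]
force: [-0.4, -0.9, 0.1]
grip_width: 0.0002
t 8.47 board xy [-48.91   1.81] tip over bed 2.49 F [ 0.4 -0.1  0.3] Fboardx -0.2 w 0.5
```

View pics/w5r.png

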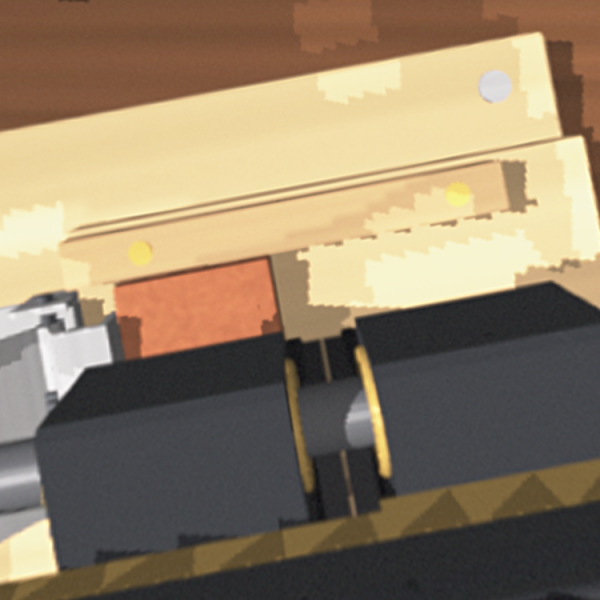

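The tile's leading edge is about 1 mm short of the jaw, with its rear edge at x ≈ -40.9. Now I'll back off slightly, rise, open to 76 and straddle tile and lever.

```bash
python3 -m pendant '[[0,[0,0,1.5],[0,0,0]],[0,[0,0,2],[0,0,0]],[0,[-15,0,2],[0,0,0]],[0,[-35,0,2],[0,0,0]],[76,[-50,1,-5],[0,0,0]],[76,[-52,2,-15],[0,0,0]],[76,[-52,2,-25],[0,0,0]],[76,[-52,2,-35],[0,0,0]],[76,[-52,2,-43],[0,0,0]],[76,[-52,2,-43.5],[0,0,0]]]'
python3 -m pendant '[[76,[0,0,0],[0,0,0]],[76,[0,0,0],[0,0,0]],[76,[0,0,0],[0,0,0]],[76,[0,0,0],[0,0,0]],[76,[0,0,0],[0,0,0]]]'
python3 - <<'E'
from h import *
d=optics.read_camera("wrist"); cv2.imwrite("pics/w6.png",d["image"])
im=rect(d,30,True,560,710,-75,75,5); cv2.imwrite("pics/w6r.png",cv2.resize(im,None,fx=.8,fy=.8,interpolation=cv2.INTER_AREA)); go(-5.5,0,30)
E
```

```text
time_s: 9.3
tool_pos: [0.6081, 0.0401, 0.0924]
tool_rot: [-131.2, 89.8, 149.6]
force: [-0.2, -0.1, 0.3]
grip_width: 0.0326
time_s: 9.72
tool_pos: [0.6097, 0.0361, 0.0934]
tool_rot: [-32.5, 90.0, -112.1]
force: [-0.2, -0.0, 0.5]
grip_width: 0.0655
t 9.77 board xy [-6.02 -0.18] tip over bed 54.46 F [ 0.2  0.1 -0.6] Fboardx 0.1 w 69.6
shift [24.46 -0.18 -0.53] turn [-0.0002  0.0002  0.0001]
```

View pics/w6.png

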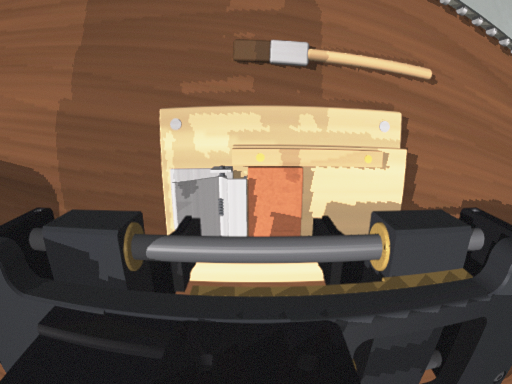

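View pics/w6r.png

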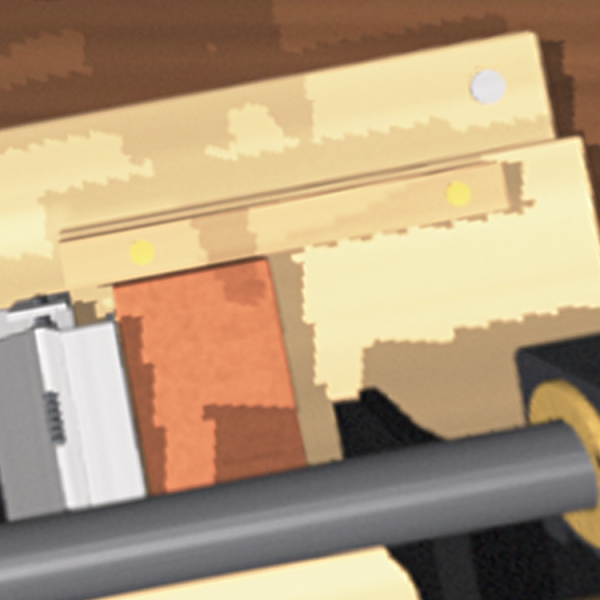

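The push finger is clear behind the tile and the other finger is over the lever. I'll descend and press the lever.

```bash
python3 -m pendant '[[76,[8,0,0],[0,0,0]],[76,[16,0,0],[0,0,0]],[76,[23,0,0],[0,0,0]],[76,[28,0,0],[0,0,0]],[76,[33,0,0],[0,0,0]],[76,[38,0,0],[0,0,0]],[76,[42,0,0],[0,0,0]],[76,[46,0,0],[0,0,0]],[76,[49,0,0],[0,0,0]],[76,[51,0,0],[0,0,0]]]'
python3 - <<'E'
from h import *
optics.read_camera("scene")
optics.read_camera("scene")
d=optics.read_camera("wrist"); cv2.imwrite("pics/w7.png",d["image"])
im=rect(d,30,True,560,710,-25,125,5); cv2.imwrite("pics/w7r.png",cv2.resize(im,None,fx=.8,fy=.8,interpolation=cv2.INTER_AREA)); where()
s=optics.read_camera("scene")["image"][150:250,220:350]; cv2.imwrite("pics/s7.png",cv2.resize(s,None,fx=5,fy=5,interpolation=cv2.INTER_CUBIC))
E
```

```text
time_s: 10.6
tool_pos: [0.6099, 0.0391, 0.0433]
tool_rot: [149.9, 89.8, 70.5]
force: [-2.5, 1.6, 7.4]
grip_width: 0.0765
t 10.75 board xy [-3.37 -0.95] tip over bed 4.47 F [-2.6  3.4  6.2] Fboardx 3.8 w 76.0
```

View pics/w7.png

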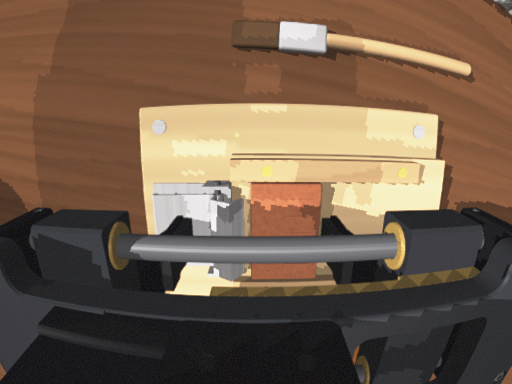

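View pics/s7.png

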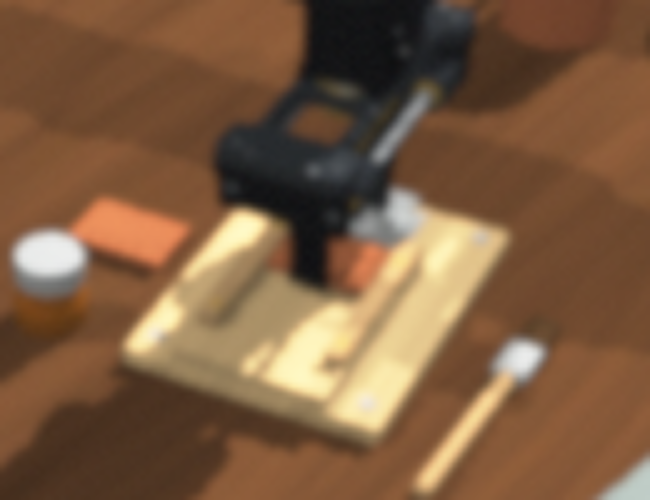

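The lever is down with tips 4.5 mm over the bed, about 0.6 rad, and a 6 N reaction. The jaw is raised and the push finger is just behind the tile. I'll close the fingers while shifting the tool, so the lever finger stays put and the other one pushes the tile in.

```bash
python3 -m pendant '[[75,[0.5,0,-0.5],[0,0,0]],[74,[0.5,0,-1],[0,0,0]],[73,[0.5,0,-1.5],[0,0,0]],[72,[0.5,0,-2],[0,0,0]],[71,[0.5,0,-2.5],[0,0,0]],[70,[0.5,0,-3],[0,0,0]],[69,[0.5,0,-3.5],[0,0,0]],[68,[0.5,0,-4],[0,0,0]],[67,[0.5,0,-4.5],[0,0,0]],[66,[0.5,0,-5],[0,0,0]]]' 20
python3 - <<'E'
from h import *
optics.read_camera("scene")
optics.read_camera("scene")
d=optics.read_camera("wrist"); cv2.imwrite("pics/w8.png",d["image"])
im=rect(d,30,True,560,710,-50,100,5); cv2.imwrite("pics/w8r.png",cv2.resize(im,None,fx=.8,fy=.8,interpolation=cv2.INTER_AREA)); where()
E
```

```text
time_s: 11.63
tool_pos: [0.6091, 0.0436, 0.0432]
tool_rot: [137.7, 89.9, 58.3]
force: [-2.6, 1.3, 7.7]
grip_width: 0.067
t 11.78 board xy [ 1.57 -0.93] tip over bed 4.16 F [-1.7  3.2  7.3] Fboardx 3.5 w 66.1
```

View pics/w8.png

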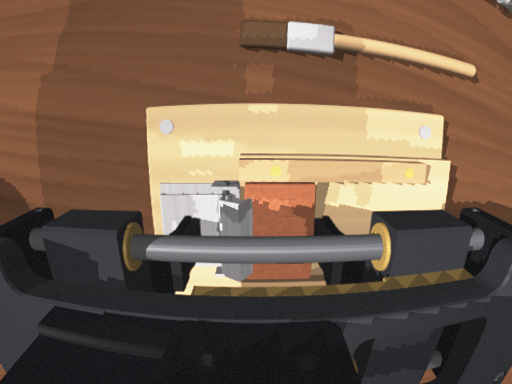

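View pics/w8r.png

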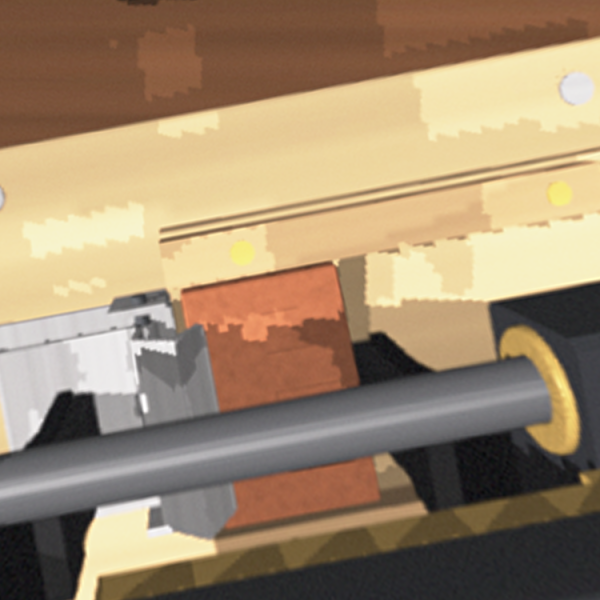

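Tile rear is at x ≈ -32, about 2 mm from home. I'll keep pushing until it bears on the stop.

```bash
python3 -m pendant '[[65.5,[0,0,-0.3],[0,0,0]],[65,[0,0,-0.6],[0,0,0]],[64.5,[0,0,-0.9],[0,0,0]],[64,[0,0,-1.2],[0,0,0]],[63.5,[0,0,-1.5],[0,0,0]],[63,[0,0,-1.8],[0,0,0]],[62.5,[0,0,-2],[0,0,0]],[62.5,[0,0,-2],[0,0,0]]]'
python3 - <<'E'
from h import *
optics.read_camera("scene")
where();optics.read_camera("scene")
d=optics.read_camera("wrist"); 
im=rect(d,30,True,560,710,-50,100,5); cv2.imwrite("pics/w9r.png",cv2.resize(im,None,fx=.8,fy=.8,interpolation=cv2.INTER_AREA)); where()
E
```

```text
time_s: 12.45
tool_pos: [0.6089, 0.045, 0.0433]
tool_rot: [120.8, 89.9, 41.4]
force: [-1.8, 1.5, 7.3]
grip_width: 0.0626
t 12.5 board xy [ 2.68 -0.94] tip over bed 4.23 F [-1.7  1.1  7.4] Fboardx 1.4 w 62.6
t 12.6 board xy [ 2.67 -0.99] tip over bed 4.29 F [-3.1  0.6  7.7] Fboardx 1.1 w 62.6
```

View pics/w9r.png

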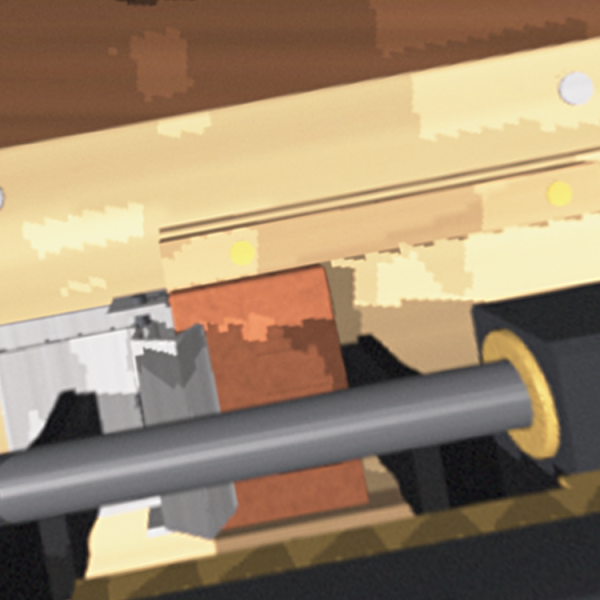

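The tool stalled (moved 1.1 of 2 mm) and the forward force dropped by about 2.4 N, so the tile seems to be at the stop. I'll push a little more to confirm.

```bash
python3 -m pendant '[[62.5,[0,0,-0.5],[0,0,0]],[62.5,[0,0,-1],[0,0,0]],[62.5,[0,0,-1.5],[0,0,0]],[62.5,[0,0,-2],[0,0,0]],[62.5,[0,0,-2],[0,0,0]],[62.5,[0,0,-2],[0,0,0]]]'
python3 - <<'E'
from h import *
optics.read_camera("scene")
where();optics.read_camera("scene")
where()
E
```

```text
time_s: 13.1
tool_pos: [0.6088, 0.045, 0.0433]
tool_rot: [47.2, 89.9, -32.3]
force: [-2.6, -1.8, 7.6]
grip_width: 0.0629
t 13.15 board xy [ 2.71 -0.95] tip over bed 4.29 F [-1.  -1.5  7.6] Fboardx -1.3 w 62.7
t 13.2 board xy [ 2.7  -0.94] tip over bed 4.29 F [-1.3 -1.7  6.9] Fboardx -1.4 w 62.6
```

The tile is home: a 2 mm command gave 0.03 mm of motion and 2.7 N of back force. I'll relax the push, then let the lever up slowly.

```bash
python3 -m pendant '[[62.5,[0,0,1.5],[0,0,0]],[62.5,[0,0,3],[0,0,0]],[62.5,[0,0,4],[0,0,0]],[62.5,[0,0,4.2],[0,0,0]],[62.5,[-1,0,4.3],[0,0,0]],[62.5,[-2,0,4.3],[0,0,0]],[62.5,[-3,0,4.3],[0,0,0]],[62.5,[-4,0,4.3],[0,0,0]],[62.5,[-5,0,4.3],[0,0,0]],[62.5,[-6,0,4.3],[0,0,0]]]'
python3 - <<'E'
from h import *
where()
d=optics.read_camera("wrist"); 
im=rect(d,30,True,560,710,-50,100,5); cv2.imwrite("pics/w10r.png",cv2.resize(im,None,fx=.8,fy=.8,interpolation=cv2.INTER_AREA)); where()
E
```

```text
time_s: 14.03
tool_pos: [0.6085, 0.0408, 0.0477]
tool_rot: [-45.7, 89.9, -125.2]
force: [0.1, -0.7, 0.2]
grip_width: 0.0628
t 14.03 board xy [-1.39  0.11] tip over bed 8.65 F [ 0.1 -0.7  0.2] Fboardx -0.7 w 62.8
t 14.08 board xy [-1.48 -0.04] tip over bed 8.88 F [ 0.  -0.4 -0.4] Fboardx -0.4 w 62.5
```

View pics/w10r.png

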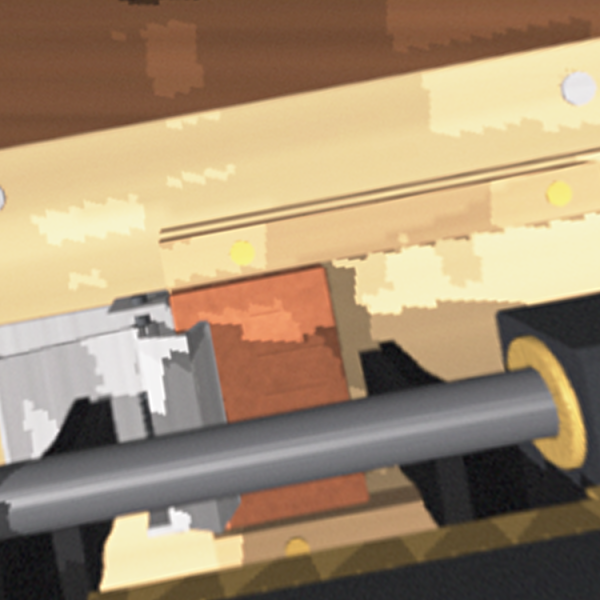

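The tile's rear corner hasn't moved (still at 325,265), the tool carries no load, and the jaw is on the tile. I'll rise clear and inspect.

```bash
python3 -m pendant '[[62.5,[-4,0,0],[0,0,0]],[62.5,[-10,0,0],[0,0,0]],[62.5,[-20,0,0],[0,0,0]],[62.5,[-40,0,0],[0,0,0]],[62.5,[-65,0,0],[0,0,0]],[62.5,[-95,0,0],[0,0,0]],[62.5,[-120,0,0],[0,0,0]],[62.5,[-135,0,0],[0,0,0]],[62.5,[-140,0,0],[0,0,0]],[62.5,[-140,0,0],[0,0,0]]]'
python3 - <<'E'
from h import *
optics.read_camera("scene");optics.read_camera("scene");optics.read_camera("scene")
d=optics.read_camera("wrist"); cv2.imwrite("pics/w11.png",d["image"]); lms("wrist",d)
im=rect(d,30,True,560,710,-50,100,5); cv2.imwrite("pics/w11r.png",cv2.resize(im,None,fx=.8,fy=.8,interpolation=cv2.INTER_AREA)); where()
s=optics.read_camera("scene")["image"][150:250,220:350]; cv2.imwrite("pics/s11.png",cv2.resize(s,None,fx=5,fy=5,interpolation=cv2.INTER_CUBIC))
E
```

```text
time_s: 14.92
tool_pos: [0.6098, 0.0416, 0.1903]
tool_rot: [75.3, 89.8, -4.2]
force: [0.1, 0.0, -0.5]
grip_width: 0.0625
wrist holder 0.65 (253, 175) [607.8  44.5]
wrist tile 0.68 (260, 176) [611.8  36.9]
wrist hinge 0.66 (238, 180) [604.4  59.4]
wrist lever_end 0.8 (203, 179) [603.8  94. ]
wrist bed_at_jaw 0.62 (255, 174) [613.4  43.2]
wrist tile_home 0.94 (264, 179) [609.9  32.7]
t 15.42 board xy [-0.8   0.03] tip over bed 148.47 F [-0.6  0.9 -0.8] Fboardx 1.0 w 62.8
```

View pics/w11.png

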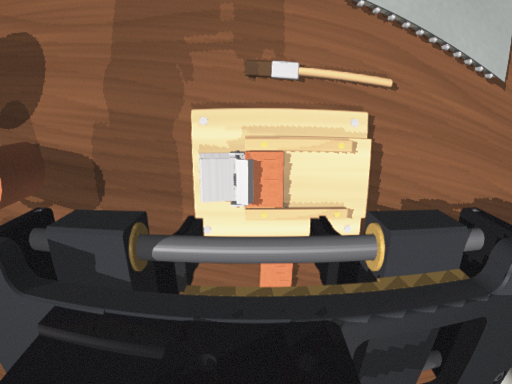

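View pics/w11r.png

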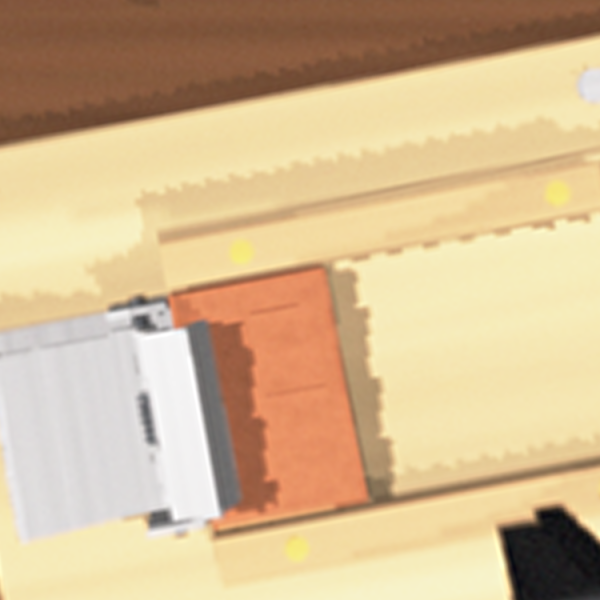

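View pics/s11.png

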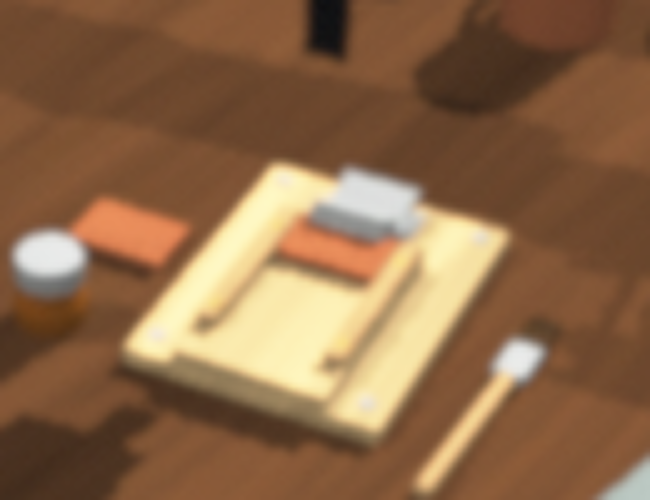

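The tile is under the jaw. Its rear edge, (325,265) to (370,500), is just where it was when pressed home, the lever is up on an 8 mm tile, and the other things haven't moved. I'll hand in the job.

```bash
python3 -c "
from cell import env; print(env.sign_off())"
```

```text
the job is handed in; nothing more can be done
None
```

The tile is clipped into the board, and I handed the job in at about 15.5 s of the 58 s allowed. I slid it along the bed with closed fingers to about 1 mm short of the shut jaw. Then I pressed the lever to about 0.6 rad with one fingertip, while the other pushed the tile in to the stop. I relaxed the push, let the lever up slowly and rose about 148 mm above the bed.

**At the stop:** a further 2 mm of commanded push moved the fingers only 0.03 mm, and the force along the bed changed by about 2.5 N. The tile's rear edge measured about x = -29.5 mm against -30 mm for home, which is within the 2 mm calibration.

**After letting go:** the rear edge was in the same place in the pictures, the jaw rested on the tile, and the force reading was about zero. The spare tile, jar and brush looked unmoved in the last views. I did not check the mug, tape roll, baluster and mallet again at the end, but the arm's path stayed well clear of them.

**Disagreements:** the network's position for the tile was about 4 mm from its position for the home point. I trusted the edge measurement and the stop test over it. The finger thickness I first assumed (15 mm) was wrong: the tips are about 7.5 mm thick, so the first push came up short and I corrected it.

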